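# Clear a drawing and hold the phone over it for a photograph

### The job

Get the drawing ready to be photographed: put the eraser lying on it away in the empty short bay of the pen tray, then draw the phone up out of its stand and turn it flat, screen up. Finish while still holding the phone there, level and still, about 22 cm above the paper, with its rear camera lens over the middle of the drawn star and its long sides parallel to the long sides of the sheet (either way round); leave everything else where it is.

Things in the scene. Friction and masses are not known exactly. Their poses are not given: they have to be found in the camera images.
- phone_middle (a point): centre of the phone: 140 mm long (x axis, to its top end), 66 mm wide (y), 9 mm thick (z, out of the screen), 0.17 kg give or take a third, teal case, dark blue screen. In the stand its screen slopes 50 deg from level, facing up and to the stand's front; its centre is 70 mm up the slope from the ledge; its long edges are free to be taken at mid-length. Flat with screen up, z points up
- phone_lens (a point): middle of the black camera patch on the phone's back, at (50, 15, -4.5) mm from phone_middle in the phone's axes, level with the back face
- phone_stand: plywood phone stand fixed to the desk; origin on the desk under its low front (base from 11 mm before it to 139 mm behind it, 84 mm wide), slope rising towards +x. Back rest 44 mm wide (narrower than the phone), 102 mm long. The phone's bottom end stands in a pocket: 12 mm lip before the screen, 22 mm cheeks at its sides (84 mm over all), so draw it 25 mm or more up along the slope to clear
- stand_ledge (a point): the foot of the slope, where the phone's bottom back edge rests, 45 mm above the desk; axes as the stand's
- star_middle (a point): middle of the six-pointed star (points 70 mm from the middle) drawn in the middle of a white A4 sheet, 297 mm along x, 210 mm along y, 1 mm thick, taped flat to the desk; the point lies on the paper's top
- eraser_middle (a point): centre of the eraser, 62 mm along x, 24 mm along y, 16 mm high, white with a blue sleeve, lying on the drawing, about 30 g
- tray_bay (a point): middle of the inner floor of the empty short bay of the wooden pen tray (fixed): bay 85 mm along x, 82 mm along y; floor 5 mm above the desk, outer walls 22 mm high above the desk, 5 mm thick. The divider towards the pens (+x side) is 20 mm high above the desk; the tray is 250 x 92 mm in all
- tape_roll: roll of buff masking tape lying flat, 96 mm across, 76 mm hole, 24 mm high; origin at the centre of its underside. A bystander
- mug: white mug, 80 mm across the rim, 95 mm high, handle on its +y side; origin at the centre of its underside. A bystander
- pin_box: yellow carton with a blue band standing upright, 55 x 38 x 85 mm; origin at the centre of its underside. A bystander
- glue: white glue bottle with orange cap, 52 mm across, 140 mm high; origin at the centre of its underside. A bystander
- stick_model: small pyramid of bamboo sticks, base 110 mm square, 140 mm high, light; origin at the centre of its underside. A bystander
- pencil: green pencil lying in the tray's long bay, 136 x 7.5 mm; origin under its middle, x along it. A bystander
- marker: white marker with red cap lying in the tray's long bay, 132 x 14 mm; origin under its middle, x along it. A bystander
Things that resemble listed ones, but are neither listed nor needed, are in the scene too. Of the things like the part that bears phone_middle, leave any that is green, pink or yellow; of the rest the larger one is meant.

How it is judged:
By the outcome, as a careful person would: the job done as asked, in the order asked, and still so for the second after the job is handed in, while the arm keeps its last pose, push and grip.
It also fails if it takes over 58 s, if anything falls off the work surface, if the arm or the gripper's body presses on something with over 40 N, if the wrist force passes 120 N, or if a joint passes its speed limit or range.

### The arm

A 6-joint arm with a two-finger parallel gripper is mounted at the origin on the work surface. World frame = base frame: x ahead of the robot, y to its left, z up, the work surface at z = 0. Lengths are in m, angles in degrees, forces in N, time in s.
With the tool pointing down it reaches from about 0.375 to 0.925 m from the base axis. Payload 5.7 kg.
Tool frame: the origin (TCP) lies midway between the tips of the shut fingers; the grasp point (between the pads) lies 19 mm behind it; z points along the fingers, y is the direction in which the jaws open and shut (so a half turn about z gives the same grasp; the last joint's range is limited). The gripper opens to 85 mm and grips with 20 to 120 N. Pads are 22 mm wide; open, the fingers measure 114 mm over their backs; the gripper's body (76 mm by 85 mm) begins 54 mm behind the grasp point. The pads swing forward as they close: fully open they stand 13 mm farther back than shut.
Start: joints at [-78.558, 20.558, 86.54, -0, 72.909, -6.595], TCP at [0.186, -0.57, 0.231] pointing down, gripper open.
Joint ranges: [-170.27, 170.27], [-57.76, 135], [12.27, 136.19], [-55.21, 235.2], [11.17, 155.16], [-170.74, 170.74]. Speed limits (degrees/s): [136.94, 136.94, 180, 180, 180, 180].

### API

Orientations are given as [roll, pitch, yaw] about the fixed x, y, z axes, in that order (R = Rz(yaw) Ry(pitch) Rx(roll)).
In Python, from bench import arm gives the robot as it stands. Calls block until the motion is done:
- arm.move_ptp(position, orientation): joint-space move of the TCP to a pose.
- arm.move_straight(position, frame=None, vel=0.15): straight line of the TCP; frame=None keeps the orientation; vel is the mean speed in m/s.
- arm.move_joints(angles): joint-space move.
- arm.gripper_open() and arm.close_gripper(newtons=None): open the fingers fully, or close them until they stop; newtons is the grip in N (None keeps the last).
- arm.dwell(seconds).
- arm.solve_ik(position, orientation): joint angles nearest the present ones, or None.
- arm.get_image(name): name is "side" or "top" or "wrist"; returns a dict with "image" (400x640x3 uint8, red, green, blue), "K" (3x3 intrinsics, pixels), "world_to_cam" (4x4, takes a point from world to camera coordinates); the wrist camera has in their place "tool_from_camera" (4x4, takes a point from camera to tool coordinates, whose origin is the TCP and whose axes are the flange's). Camera axes: x right, y down, z forward; pixel columns grow to the right and rows downward; lengths in m; the calibration is good to about 2 mm. The wrist camera is an equidistant fisheye: a pixel r from the principal point sees the ray r / f radians off the axis. A picture is of the moment at which its call begins: read the wrist's pose just before it. There is no depth.
A pose or a line that the arm cannot do raises arm.Unreachable and nothing moves.
- arm.job_done(): hands the job in, once; it reports no verdict.
Readings, each from a call of its own:
- arm.get_clock(): time.
- arm.get_joints(): joint angles.
- arm.get_qvel(): joint speeds.
- arm.get_tau(): joint torques, N m.
- arm.get_eef_pos(): TCP position.
- arm.get_ee_rot(): TCP orientation.
- arm.get_wrist_force(): force on the tool from outside, world axes, zero at the start.
- arm.get_ft_torque(): the same for the moment, N m.
- arm.get_finger_gap(): finger opening in m.
Only numpy, scipy, OpenCV 4.12 (cv2) and the standard library are available. Lean on these libraries where they do the work, as an engineer would, in place of code of your own. Each camera call takes 0.05 s, during which the arm holds its last target. There are 200 camera calls.

## Working session

There is one attempt and no reset: what is moved stays moved. The work goes in short steps, each a Python script; the robot and the scene stay as the last script left them, time stands still between calls to the robot, and variables do not carry over. Pictures are saved under pics/ and viewed, about 8 in all and at most 12, crops included, and the job is handed in when it is done.

```bash
mkdir -p pics; ls; python3 - <<'E'
from bench import arm
import cv2,pickle,numpy as np
d={}
for n in("top","side"):
    r=arm.get_image(n); d[n]=r
    cv2.imwrite(f"pics/{n}0.png",r["image"][:,:,::-1]); print(n,r["K"].tolist(),r["world_to_cam"].round(4).tolist())
pickle.dump(d,open("c0.pkl","wb"))
E
```

```text
pics
top [[382.2570814930596, 0.0, 321.4794739708467], [0.0, 382.2570814930596, 197.32997601817564], [0.0, 0.0, 1.0]] [[0.0235, -0.9996, -0.0157, -0.0913], [-0.9934, -0.0216, -0.1128, 0.5568], [0.1124, 0.0182, -0.9935, 0.9928], [0.0, 0.0, 0.0, 1.0]]
side [[501.6219242244171, 0.0, 314.21750455821115], [0.0, 501.6219242244171, 202.7597170602894], [0.0, 0.0, 1.0]] [[-0.9787, -0.2055, 0.0054, 0.4898], [-0.1146, 0.5234, -0.8443, 0.2002], [0.1706, -0.8269, -0.5358, 1.341], [0.0, 0.0, 0.0, 1.0]]
```

View pics/top0.png

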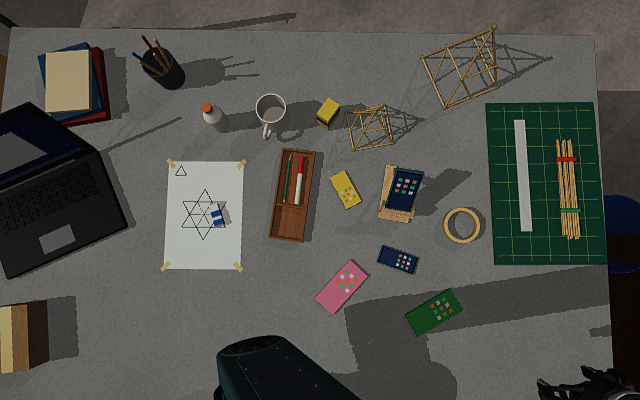

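View pics/side0.png

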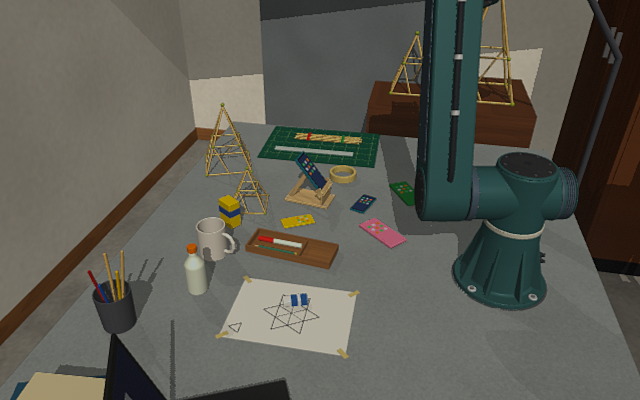

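The top view shows the stand phone at (404,188). The lookalikes are a small blue one at (398,260), yellow (346,189), pink (342,287) and green (433,312). I choose the one in the stand: it is blue and the larger. The eraser is at (217,215) and the empty bay at (290,222). Next is a close crop to check that choice.

```bash
cat > h.py <<'E'
import numpy as np,cv2,pickle
from scipy.spatial.transform import Rotation as Ro
def ray(c,uv):
    W=c["world_to_cam"];R=W[:3,:3];o=-R.T@W[:3,3]
    uv=np.atleast_2d(np.asarray(uv,float));p=np.c_[uv,np.ones(len(uv))]@np.linalg.inv(c["K"]).T
    return o,p@R
def onz(c,uv,z):
    o,d=ray(c,uv);return o+d*((z-o[2])/d[:,2])[:,None]
def proj(c,P):
    P=np.atleast_2d(P);q=P@c["world_to_cam"][:3,:3].T+c["world_to_cam"][:3,3];q=q@c["K"].T
    return q[:,:2]/q[:,2:]
def tri(c1,u1,c2,u2):
    o1,d1=ray(c1,u1);o2,d2=ray(c2,u2);A=np.zeros((3,3));b=np.zeros(3)
    for o,d in((o1,d1[0]),(o2,d2[0])):
        d=d/np.linalg.norm(d);M=np.eye(3)-np.outer(d,d);A+=M;b+=M@o
    return np.linalg.solve(A,b)
def wrist(arm):
    p=np.array(arm.get_eef_pos());e=arm.get_ee_rot();r=arm.get_image("wrist")
    T=np.eye(4);T[:3,:3]=Ro.from_euler("xyz",e,degrees=True).as_matrix();T[:3,3]=p
    # undistorted pinhole 800x600 view, f=300
    C=T@r["tool_from_camera"];K=np.array([[300,0,400],[0,300,300],[0,0,1.]])
    m=cv2.fisheye.initUndistortRectifyMap(r["K"],np.zeros(4),np.eye(3),K,(800,600),cv2.CV_32FC1)
    im=cv2.remap(r["image"],*m,cv2.INTER_LINEAR)
    return dict(image=im,K=K,world_to_cam=np.linalg.inv(C))
E
python3 - <<'E'
from h import *
d=pickle.load(open("c0.pkl","rb"));t=d["top"];s=d["side"]
def crop(im,x,y,w,h,k):return cv2.resize(im[y:y+h,x:x+w],None,fx=k,fy=k,interpolation=cv2.INTER_CUBIC)
a=crop(t["image"],365,150,80,60,5);b=crop(s["image"],275,145,80,60,5)
c=crop(t["image"],155,145,160,60*2,2.5);e=crop(s["image"],215,220,160,120,2.5)
im=np.vstack([np.hstack([a,b]),np.hstack([c,e])]);im=cv2.convertScaleAbs(im,alpha=1.5)
cv2.imwrite("pics/crop1.png",im[:,:,::-1])
for n,uv in dict(base=(330,380),stand=(400,195),star=(204,215),bay=(290,222),phsm=(398,260)).items(): print(n,onz(t,uv,0.0).round(3))
w=cv2.inRange(t["image"],(140,140,130),(255,255,255));
cs=cv2.findContours(w,cv2.RETR_EXTERNAL,cv2.CHAIN_APPROX_NONE)[0]
c=max([c for c in cs if cv2.pointPolygonTest(c,(204,180),False)>=0 or cv2.contourArea(c)>5000],key=cv2.contourArea)
r=cv2.minAreaRect(c);print(r);q=cv2.boxPoints(r);P=onz(t,q,.001);print(P.round(4),P.mean(0),np.linalg.norm(np.diff(P,axis=0),axis=1))
E
```

```text
base [[ 0.082 -0.112  0.   ]]
stand [[ 0.573 -0.294  0.   ]]
star [[0.506 0.245 0.   ]]
bay [[0.492 0.007 0.   ]]
phsm [[ 0.396 -0.289  0.   ]]
((203.1283721923828, 215.02024841308594), (77.05668640136719, 108.29850006103516), 1.8476102352142334)
[[0.3598 0.3482 0.001 ]
 [0.659  0.3595 0.001 ]
 [0.6563 0.1424 0.001 ]
 [0.3583 0.138  0.001 ]] [0.50834395 0.24700657 0.001     ] [0.29938047 0.21711144 0.29796425]
```

View pics/crop1.png

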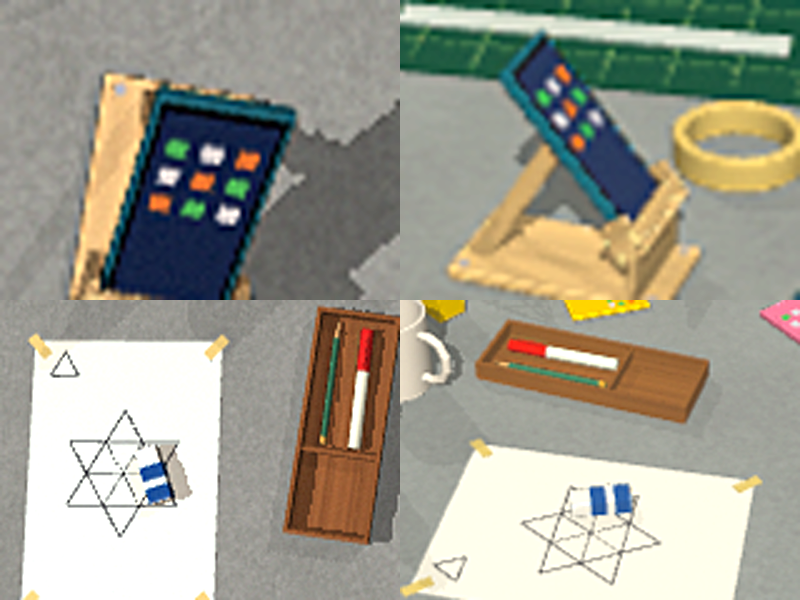

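The crop confirms the choice: the stand phone has a teal case and dark blue screen, and the stand's front (lip) faces the robot. I'll take wrist views on the way, first the stand and then the drawing.

```bash
python3 - <<'E'
from bench import arm
from h import *
print(arm.get_ee_rot(), arm.get_clock())
r=arm.get_image("wrist");print(r["tool_from_camera"].round(3).tolist(),r["K"].round(1).tolist())
for y in(-180,-90,0,90):print(y,arm.solve_ik([.48,-.27,.32],[180,0,y]),arm.solve_ik([.5,.15,.3],[180,0,y]))
E
```

```text
[-1.79903749e+02 -1.01312720e-02  1.80343352e+01] 0.1
[[-0.001, -0.953, -0.304, 0.077], [1.0, -0.001, -0.001, 0.001], [0.001, -0.304, 0.953, -0.142], [0.0, 0.0, 0.0, 1.0]] [[309.7, 0.0, 321.6], [0.0, 309.7, 211.2], [0.0, 0.0, 1.0]]
-180 [ -36.54471188   12.49468061   85.36321156    0.           82.14210783
 -126.54471188] [  9.11473115  10.73798389  90.45011123   0.          78.81190487
 -80.88526885]
-90 [-3.65447119e+01  1.24946806e+01  8.53632116e+01 -2.54444375e-14
  8.21421078e+01  1.43455288e+02] None
0 [-3.65447119e+01  1.24946806e+01  8.53632116e+01 -2.54444375e-14
  8.21421078e+01  5.34552881e+01] [ 9.11473115e+00  1.07379839e+01  9.04501112e+01 -2.54444375e-14
  7.88119049e+01  9.91147312e+01]
90 [-36.54471188  12.49468061  85.36321156   0.          82.14210783
 -36.54471188] [ 9.11473115e+00  1.07379839e+01  9.04501112e+01 -2.54444375e-14
  7.88119049e+01  9.11473115e+00]
```

```bash
python3 - <<'E'
from bench import arm
from h import *
d={}
for n,p in(("A",[.46,-.28,.30]),("B",[.45,.14,.30])):
    arm.move_ptp(p,[180,0,180]);arm.dwell(.15);d[n]=wrist(arm);cv2.imwrite(f"pics/w{n}.png",d[n]["image"][:,:,::-1])
    print(arm.get_clock())
pickle.dump(d,open("c1.pkl","wb"))
E
```

```text
2.1917
3.9417
```

View pics/wA.png

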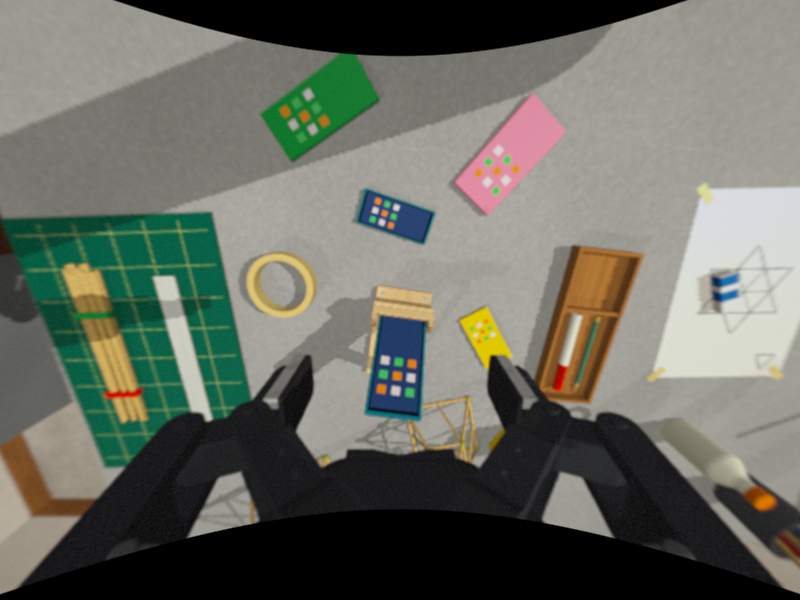

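View pics/wB.png

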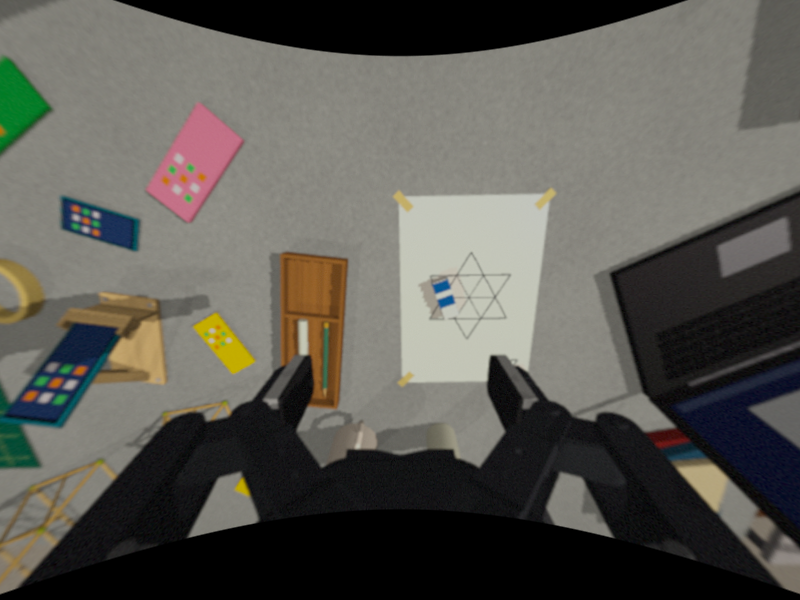

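Wrist A shows the stand phone (397,367) with the lip towards the robot (404,297). Wrist B shows the sheet, the star middle at about (468,297), the eraser's blue bands at (443,293), and the empty bay at (314,285). Now I'll measure.

```bash
cat >> h.py <<'E'
def rect(c,mask,z,seed=None):
    cs=cv2.findContours(mask,cv2.RETR_EXTERNAL,cv2.CHAIN_APPROX_NONE)[0]
    if seed: cs=[k for k in cs if cv2.pointPolygonTest(k,seed,True)>=-3]
    k=max(cs,key=cv2.contourArea)
    P=onz(c,k[:,0,:],z)[:,:2]
    (x,y),(w,h),a=cv2.minAreaRect((P*1000).astype(np.float32))
    if w<h:w,h,a=h,w,a+90
    return np.array([x,y,w,h,(a+90)%180-90]).round(1)
def hsv(c):return cv2.cvtColor(c["image"],cv2.COLOR_RGB2HSV)
E
python3 - <<'E'
from h import *
d=pickle.load(open("c1.pkl","rb"));t=pickle.load(open("c0.pkl","rb"));A,B,T=d["A"],d["B"],t["top"]
k9=np.ones((5,5),np.uint8)
for n,c,th,s,ts in(("B",B,150,(415,350),(315,270)),("T",T,140,(230,255),(290,222))):
    H=hsv(c)
    m=cv2.morphologyEx(cv2.inRange(H,(0,0,th),(179,45,255)),cv2.MORPH_OPEN,k9)
    print(n,"sheet",rect(c,m,.001,s))
    m=cv2.inRange(H,(4,90,40),(18,255,190));print("tray",rect(c,cv2.morphologyEx(m,cv2.MORPH_CLOSE,k9),.022,ts))
    m=cv2.inRange(H,(102,140,60),(125,255,255))
    nn,l,st,ce=cv2.connectedComponentsWithStats(m)
    for i in range(1,nn):
        p=onz(c,ce[i],.017)[0]
        if st[i,4]>8 and abs(p[0]-.5)<.1 and .15<p[1]<.32:print("blue",st[i,4],ce[i].round(1),p.round(4))
# star in B: dark thin lines, fine crop
m=cv2.inRange(B["image"],(0,0,0),(150,150,150));m[:, :425]=0;m[:,515:]=0;m[:248]=0;m[342:]=0
ys,xs=np.nonzero(m);P=onz(B,np.c_[xs,ys],.001);print("star bbox",P.min(0),P.max(0))
q=np.array([[472,253],[467,338],[510,275],[431,320],[431,276],[506,319]]);print(onz(B,q,.001).round(3)[:,:2].tolist(),onz(B,q,.001).mean(0))
for n,c,(u0,v0,u1,v1) in(("A",A,(350,300,440,430)),("B",B,(0,290,170,470)),("T",T,(365,150,445,230))):
    H=hsv(c);m=cv2.inRange(H,(85,120,30),(125,255,255));z=m*0;z[v0:v1,u0:u1]=m[v0:v1,u0:u1]
    k=max(cv2.findContours(z,0,cv2.CHAIN_APPROX_NONE)[0],key=cv2.contourArea);h=cv2.convexHull(k)
    print(n,cv2.approxPolyDP(h,4,True)[:,0].tolist())
big=np.hstack([cv2.resize(A["image"][270:430,340:460],None,fx=3.3,fy=3.3,interpolation=cv2.INTER_CUBIC),cv2.resize(B["image"][270:430,0:120],None,fx=3.3,fy=3.3,interpolation=cv2.INTER_CUBIC)])
cv2.imwrite("pics/ph.png",cv2.convertScaleAbs(big[:,:,::-1],alpha=1.4))
E
```

```text
B sheet [507.3 243.4 300.7 213.6   0.8]
tray [563.5   2.5 252.1  95.1  -6.7]
blue 120 [441.1 286.4] [0.4861 0.1983 0.017 ]
blue 104 [445.8 301.1] [0.5086 0.2062 0.017 ]
T sheet [509.5 245.6 295.7 210.    1.1]
tray [567.5   2.3 250.6  93.2  -6.7]
blue 46 [215.5 213.3] [0.5105 0.2081 0.017 ]
blue 47 [217.7 221.9] [0.4873 0.2007 0.017 ]
star bbox [0.43969029 0.1834573  0.001     ] [0.54347384 0.30191377 0.001     ]
[[0.44, 0.244], [0.576, 0.246], [0.473, 0.303], [0.545, 0.187], [0.474, 0.185], [0.544, 0.305]] [0.50854438 0.24488242 0.001     ]
A [[380, 317], [425, 323], [419, 419], [366, 413]]
B [[114, 329], [117, 338], [60, 426], [0, 422], [75, 324]]
T [[423, 172], [410, 209], [386, 205], [397, 167]]
```

View pics/ph.png

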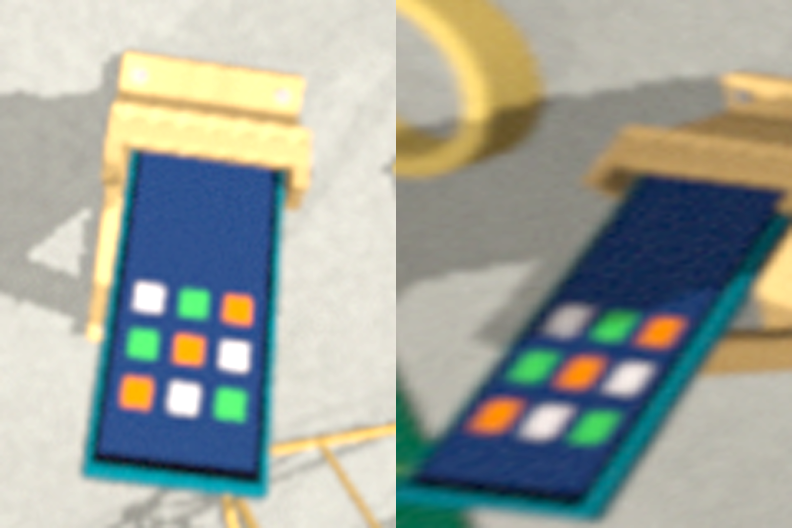

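```bash
python3 - <<'E'
from h import *
from bench import arm
d=pickle.load(open("c1.pkl","rb"));t=pickle.load(open("c0.pkl","rb"));A,B,T=d["A"],d["B"],t["top"]
L=tri(A,(419,419),T,(397,167));R=tri(A,(366,413),T,(423,172));L2=tri(A,(419,419),B,(60,426))
print(L.round(4),L2.round(4),R.round(4),np.linalg.norm(L-R));v=L-R
print("stand yaw",np.degrees(np.arctan2(-v[0],v[1])))
for c,n in((A,"A"),(T,"T")):print(n,-c["world_to_cam"][:3,:3].T@c["world_to_cam"][:3,3])
arm.move_ptp([.46,.203,.12],[180,0,180]);arm.dwell(.15);c=wrist(arm);pickle.dump(c,open("c2.pkl","wb"))
print(arm.get_clock(),proj(c,[.498,.2033,.017]))
u,v=proj(c,[.498,.2033,.017])[0].astype(int);im=c["image"][v-75:v+75,u-100:u+100]
cv2.imwrite("pics/er.png",cv2.resize(im,None,fx=4,fy=4,interpolation=cv2.INTER_CUBIC)[:,:,::-1])
E
```

```text
[ 0.6224 -0.2594  0.1466] [ 0.6179 -0.2598  0.1518] [ 0.611  -0.3207  0.1499] 0.06245849780137071
stand yaw -10.483193939332219
A [ 0.38214207 -0.28136666  0.44196521]
T [ 0.44363268 -0.09736839  1.04771135]
4.925 [[401.3650253  337.86262143]]
```

View pics/er.png

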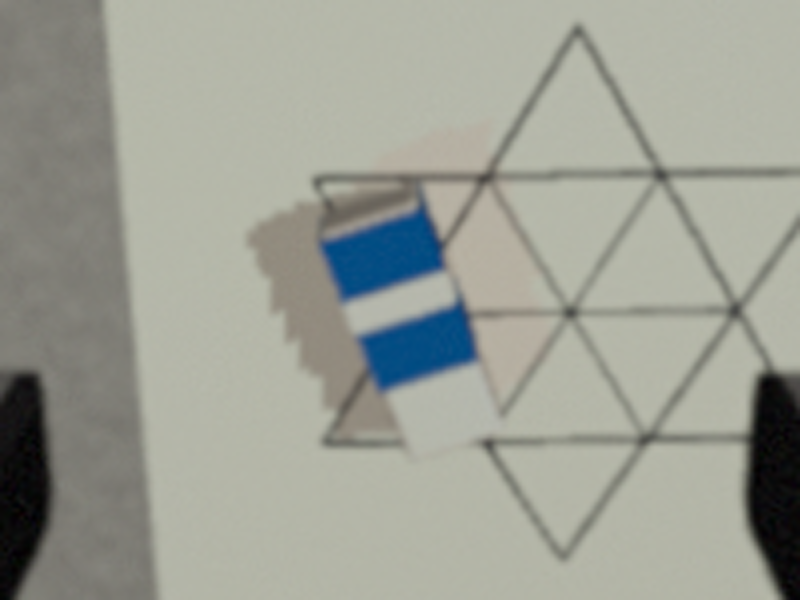

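```bash
python3 - <<'E'
from h import *
d=pickle.load(open("c1.pkl","rb"));t=pickle.load(open("c0.pkl","rb"));A,B,T=d["A"],d["B"],t["top"];S=t["side"]
c=pickle.load(open("c2.pkl","rb"))
u0,v0=proj(c,[.498,.2033,.017])[0].astype(int)-[100,75]
f=lambda p:np.array(p)/4+[u0,v0]
E=onz(c,f([(322,234),(416,200),(500,430),(412,460)]),.017);print(E.round(4).tolist(),E.mean(0),np.linalg.norm(np.diff(E,axis=0),axis=1))
print("yaw",np.degrees(np.arctan2(*(E[2]+E[3]-E[0]-E[1])[1::-1])))
P=onz(c,f([(570,312),(578,28),(564,557)]),.001);print("star",P.round(4).tolist())
g=lambda p:np.array(p)/3.3+[340,270]
def ang(p,z):
    q=onz(A,g(p),z);w=q[1]-q[0];return q.round(3).tolist(),np.degrees(np.arctan2(-w[0],w[1])).round(1),np.linalg.norm(w).round(4)
print("front",ang([(120,52),(303,75)],.01));print("lip",ang([(110,100),(312,130)],.055))
for n,cc,q in(("A",A,[(419,419),(366,413)]),("T",T,[(397,167),(423,172)])):
    q=onz(cc,q,.1522);w=q[0]-q[1];print(n,q.round(4).tolist(),q.mean(0).round(4),np.degrees(np.arctan2(-w[0],w[1])),np.linalg.norm(w))
from bench import arm
for y in(-5,-10,-15):
    a=np.radians(y);Rp=Ro.from_euler("z",y,degrees=True)*Ro.from_matrix(np.array([[np.cos(np.radians(50)),0,-np.sin(np.radians(50))],[0,1,0],[np.sin(np.radians(50)),0,np.cos(np.radians(50))]]))
    for fl in(0,180):
        Rt=Rp*Ro.from_euler("xz",[180,fl],degrees=True);z=Rt.as_matrix()[:,2]
        m=np.array([.570,-.282,.10])
        print(y,fl,[None if q is None else q.round(0).tolist() for q in(arm.solve_ik(m+z*k,Rt.as_euler("xyz",degrees=True)) for k in(-.10,.019))], (lambda q:None if q is None else q.round(0))(arm.solve_ik(m+z*.019+Rp.as_matrix()[:,0]*.06,Rt.as_euler("xyz",degrees=True))))
E
```

```text
[[0.4812, 0.1858, 0.017], [0.4733, 0.2065, 0.017], [0.5303, 0.2262, 0.017], [0.5382, 0.2058, 0.017]] [0.50575722 0.20606946 0.017     ] [0.02216476 0.06034019 0.02196575]
yaw 19.210390310459804
star [[0.5078, 0.2438, 0.001], [0.4385, 0.2427, 0.001], [0.5769, 0.2452, 0.001]]
front ([[0.496, -0.317, 0.01], [0.507, -0.234, 0.01]], np.float64(-7.6), np.float64(0.0835))
lip ([[0.504, -0.318, 0.055], [0.518, -0.234, 0.055]], np.float64(-9.0), np.float64(0.0843))
A [[0.6178, -0.2598, 0.1522], [0.6094, -0.3208, 0.1522]] [ 0.6136 -0.2903  0.1522] -7.859940805197301 0.06160675944895193
T [[0.6212, -0.2583, 0.1522], [0.6105, -0.3197, 0.1522]] [ 0.6159 -0.289   0.1522] -9.952367105238794 0.06226819561829778
-5 0 [[-62.0, 20.0, 131.0, 95.0, 40.0, -52.0], [-51.0, 34.0, 125.0, 117.0, 38.0, -66.0]] [-47.  29. 120. 107.  32. -50.]
-5 180 [[-62.0, 20.0, 131.0, 95.0, 40.0, 128.0], [-51.0, 34.0, 125.0, 117.0, 38.0, 114.0]] [-47.  29. 120. 107.  32. 130.]
-10 0 [[-59.0, 20.0, 134.0, 106.0, 37.0, -56.0], [-48.0, 34.0, 127.0, 127.0, 36.0, -70.0]] [-45.  28. 121. 117.  29. -54.]
-10 180 [[-59.0, 20.0, 134.0, 106.0, 37.0, 124.0], [-48.0, 34.0, 127.0, 127.0, 36.0, 110.0]] [-45.  28. 121. 117.  29. 126.]
-15 0 [[-54.0, 19.0, 136.0, 119.0, 34.0, -61.0], [-45.0, 34.0, 128.0, 138.0, 35.0, -74.0]] [-42.  28. 122. 128.  26. -59.]
-15 180 [[-54.0, 19.0, 136.0, 119.0, 34.0, 119.0], [-45.0, 34.0, 128.0, 138.0, 35.0, 106.0]] [-42.  28. 122. 128.  26. 121.]
```

Eraser centre is about (0.506, 0.206) at yaw 19°. The star is at (0.508, 0.244), the sheet's yaw is about 1°, and the bay is at (0.4885, 0.0114) with yaw -6.7°. Next I place the eraser.

```bash
python3 - <<'E'
from bench import arm
from h import *
e=[.5055,.206];b=[.4885,.0114]
arm.move_ptp(e+[.06],[180,0,-161])
arm.move_straight(e+[.006],vel=.08)
arm.close_gripper(25);print("gap",arm.get_finger_gap(),arm.get_wrist_force())
arm.move_straight(e+[.09]);print("gap",arm.get_finger_gap())
arm.move_ptp(b+[.09],[180,0,173.3]);print("gap",arm.get_finger_gap(),arm.get_clock())
arm.move_straight(b+[.022],vel=.08);print(arm.get_wrist_force())
arm.gripper_open();arm.move_straight(b+[.12])
arm.dwell(.1);c=wrist(arm);pickle.dump(c,open("c3.pkl","wb"));print(arm.get_clock(),proj(c,b+[.021]))
im=c["image"][200:450,250:550]
cv2.imwrite("pics/er2.png",cv2.resize(im,None,fx=2,fy=2)[:,:,::-1])
E
```

```text
gap 0.02317339785382093 [0.24144975 0.32496965 4.44674716]
gap 0.023057776492962586
gap 0.023312574313804377 8.2667
[-0.63000854  0.05810625  0.05487534]
10.8417 [[401.23119124 303.48605722]]
```

View pics/er2.png

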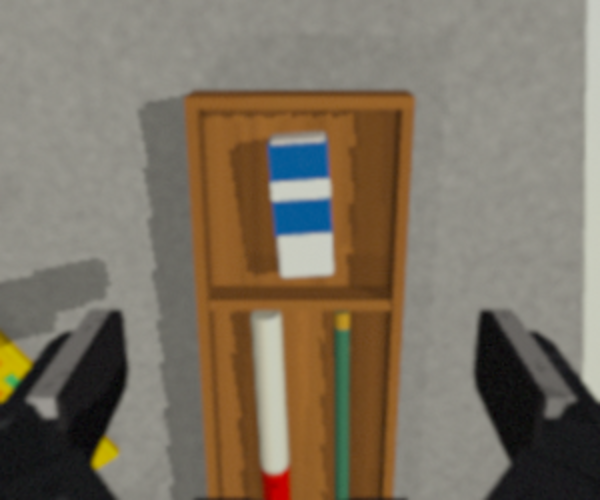

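Eraser is flat in the bay, clear of the walls (crop ~(300,205)). Next I go to the pre-grasp in front of the phone and measure from close.

```bash
cat >> h.py <<'E'
def phR(yaw,tilt=50):
    c,s=np.cos(np.radians(tilt)),np.sin(np.radians(tilt))
    return Ro.from_euler("z",yaw,degrees=True)*Ro.from_matrix([[c,0,-s],[0,1,0],[s,0,c]])
def tool(Rp):return Rp*Ro.from_euler("x",180,degrees=True)
def eul(R):return R.as_euler("xyz",degrees=True)
def phm(top,yaw):
    M=phR(yaw).as_matrix();return np.array(top)-.07*M[:,0]+.0045*M[:,2]
E
python3 - <<'E'
from bench import arm
from h import *
yaw=-8.7;m=phm([.615,-.2897,.1522],yaw);Rp=phR(yaw);M=Rp.as_matrix();Rt=tool(Rp);print("m",m)
arm.move_straight([.4885,.0114,.3],vel=.3)
g=m-.019*M[:,2]
pre=g+.07*M[:,2]
print(arm.get_joints().round(0),arm.solve_ik(pre+[0,0,.1],eul(Rt)))
arm.move_ptp(pre+[0,0,.1],eul(Rt));arm.move_straight(pre,vel=.15);arm.dwell(.15)
c=wrist(arm);pickle.dump(c,open("c4.pkl","wb"));print(arm.get_clock(),arm.get_wrist_force())
m_=m
for n,q in(("topL",[.07,.033,.0045]),("topR",[.07,-.033,.0045]),("mid",[0,0,.0045])):print(n,proj(c,m+M@q).round(1))
cv2.imwrite("pics/pre.png",c["image"][:,:,::-1])
E
```

```text
m [ 0.56711505 -0.28237257  0.10146943]
[ -7.   8.  94.  -0.  78. -90.] [-55.16631584  10.99359243 125.72122615  84.17855853  33.93401982
 -27.0750963 ]
13.925 [ 0.85898474  1.03067744 -0.25428655]
topL [[344.  218.3]]
topR [[452.3 218.4]]
mid [[398.2 325. ]]
```

View pics/pre.png

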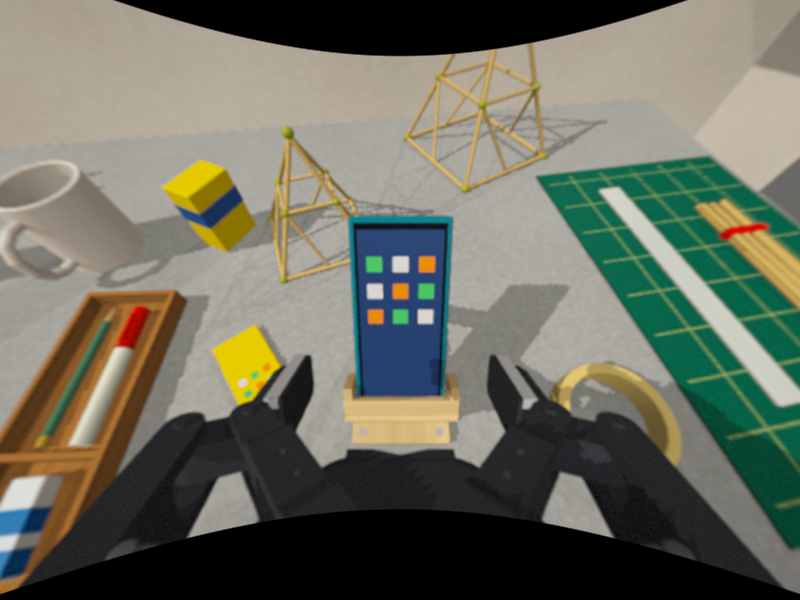

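```bash
python3 - <<'E'
from h import *
c=pickle.load(open("c4.pkl","rb"));yaw=-8.7;m=phm([.615,-.2897,.1522],yaw);M=phR(yaw).as_matrix()
H=hsv(c);k=cv2.inRange(H,(84,130,40),(125,255,255));k[:,:335]=0;k[:,470:]=0
# phone teal also edges; report width per row and the phone-frame lateral positions on the plane z=+4.5mm
o,_=ray(c,[0,0])
for v in range(214,224):print(v,k[v,345:458].mean().round(0),end="; ")
for v in range(225,396,20):
    g=c["image"][v].astype(float);r=np.nonzero(k[v])[0];u=np.array([[r.min()-.5,v],[r.max()+.5,v]])
    _,d=ray(c,u);dl=d@M;ol=M.T@(o-m);s=(.0045-ol[2])/dl[:,2];q=(ol+dl*s[:,None])*1000
    print(v,u[:,0],"x",q[:,0].round(1),"y",q[:,1].round(1),"w",abs(q[0,1]-q[1,1]).round(1),"dep",(ol[2]*1000).round(0))
E
```

```text
214 0.0; 215 0.0; 216 34.0; 217 219.0; 218 232.0; 219 232.0; 220 232.0; 221 232.0; 222 232.0; 223 232.0; 225 [348.5 451.5] x [66.  66.1] y [ 30.5 -32.7] w 63.2 dep 194.0
245 [349.5 450.5] x [53.9 53.9] y [ 30.5 -32.7] w 63.2 dep 194.0
265 [350.5 449.5] x [41.2 41.3] y [ 30.4 -32.8] w 63.2 dep 194.0
285 [351.5 448.5] x [28.  28.1] y [ 30.4 -32.8] w 63.2 dep 194.0
305 [352.5 447.5] x [14.3 14.3] y [ 30.4 -32.8] w 63.2 dep 194.0
325 [353.5 446.5] x [-0. -0.] y [ 30.4 -32.8] w 63.2 dep 194.0
345 [354.5 445.5] x [-15. -15.] y [ 30.4 -32.8] w 63.3 dep 194.0
365 [355.5 444.5] x [-30.7 -30.7] y [ 30.4 -32.9] w 63.3 dep 194.0
385 [356.5 442.5] x [-47.1 -47. ] y [ 30.4 -32.2] w 62.6 dep 194.0
```

```bash
python3 - <<'E'
from h import *
c=pickle.load(open("c4.pkl","rb"));d=pickle.load(open("c1.pkl","rb"));A,B=d["A"],d["B"];T=pickle.load(open("c0.pkl","rb"))["top"]
yaw=-8.7;m=phm([.615,-.2897,.1522],yaw);M=phR(yaw).as_matrix()
def cen(c,x0,y0,x1,y1):
    k=cv2.inRange(hsv(c),(8,150,90),(18,255,255));z=k*0;z[y0:y1,x0:x1]=k[y0:y1,x0:x1]
    n,_,s,ce=cv2.connectedComponentsWithStats(z);i=[j for j in range(1,n) if s[j,4]>=4];return ce[i][np.argsort(ce[i][:,1])]
p=cen(c,360,250,442,330);a=cen(A,370,345,422,400);b=cen(B,10,350,100,410);t=cen(T,392,170,418,196)
print(p.round(1).tolist(),a.round(1).tolist(),b.round(1).tolist(),t.round(1).tolist())
# order by phone-side: in A/B rows grow toward phone top, in pre/T toward bottom
for n,cc,q in(("A",A,a[::-1]),("B",B,b[::-1]),("T",T,t)):
    if len(q)==3 and len(p)==3:
        for i in range(3):print(n,((tri(c,p[i],cc,q[i])-m)@M*1000).round(1))
E
```

```text
[[426.5, 264.3], [400.3, 291.5], [375.3, 316.3]] [[411.6, 363.4], [396.6, 375.6], [380.9, 388.5]] [[80.0, 370.2], [55.6, 382.6], [29.9, 395.5]] [[413.9, 181.9], [405.0, 186.0], [396.5, 190.0]]
A [ 41.3 -18.3   2.3]
A [22.5 -1.4  0.2]
A [ 6.9 15.3  6.3]
B [ 41.1 -18.3   2.7]
B [23.  -1.4  2.5]
B [ 5.  15.6  2.2]
T [ 40.9 -17.4   1.4]
T [21.8 -0.5 -0.7]
T [ 3.6 16.5 -1.7]
```

```bash
python3 - <<'E'
from bench import arm
from h import *
yaw=-8.7;M=phR(yaw).as_matrix();m=phm([.615,-.2897,.1522],yaw)+M@[.002,-.0013,-.0025]
g=m-.025*M[:,2]
arm.move_straight(g+.05*M[:,2]);arm.move_straight(g,vel=.06);print(arm.get_wrist_force().round(1))
arm.close_gripper(70);arm.dwell(.2);print("gap",arm.get_finger_gap(),arm.get_wrist_force().round(1),arm.get_joints().round(0))
arm.move_straight(g+.07*M[:,0],vel=.06);print("gap",arm.get_finger_gap(),arm.get_wrist_force().round(1),arm.get_ft_torque().round(2),arm.get_clock())
c=wrist(arm);pickle.dump(c,open("c5.pkl","wb"))
# phone in tool-aligned frame: top edge rows and lateral edges
k=cv2.inRange(hsv(c),(84,130,40),(125,255,255));k[:,:335]=0;k[:,470:]=0;r=np.nonzero(k[240])[0];print("row240",r.min(),r.max(),"top",[v for v in range(200,240) if k[v,360:440].mean()>120][0])
for f in(1,181):
    for z in(.25,):
        q=arm.solve_ik([.458,.229,z] if f==1 else [.558,.259,z],[180,0,f]);print(f,q)
E
```

```text
[-0.2  0.8  0.8]
gap 0.0645586328575146 [-5.3  1.7  5.9] [-49.  34. 126. 124.  37. -69.]
gap 0.06429328948991316 [-4.7  1.9  0.9] [0.28 0.97 0.09] 17.1083Traceback (most recent call last):
  File "<stdin>", line 10, in <module>
    return umr_minimum(a, axis, None, out, keepdims, initial, where)
ValueError: zero-size array to reduction operation minimum which has no identity
```

```bash
python3 - <<'E'
from h import *
c=pickle.load(open("c5.pkl","rb"));from bench import arm
s=arm.get_image("side")["image"][110:230,250:410]
im=np.hstack([cv2.resize(s,(800,600))[::2,::2],cv2.resize(c["image"],(400,300))]);cv2.imwrite("pics/held.png",im[:,:,::-1])
print(arm.get_wrist_force(),arm.get_eef_pos())
for f,p in((1,[.458,.229,.25]),(181,[.558,.259,.25])):print(f,arm.solve_ik(p,[180,0,f]))
E
```

```text
[-5.43467769  1.45468556  1.00900523] [ 0.63301424 -0.29356659  0.13854398]
1 [ 1.88321824e+01  1.22683903e+01  9.57689298e+01 -2.54444375e-14
  7.19626800e+01  1.07832182e+02]
181 [ 18.46811791  20.91946846  83.20488887   0.          75.87564268
 -72.53188209]
```

View pics/held.png

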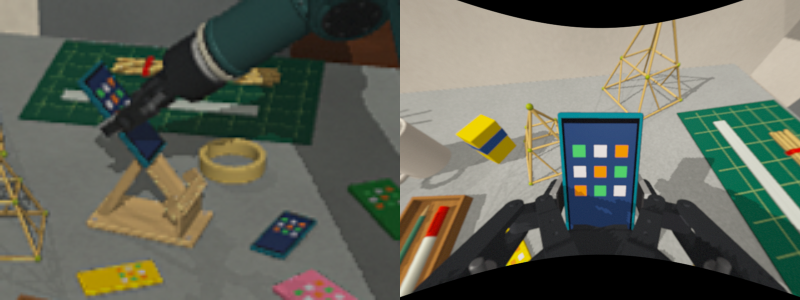

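Phone is out of the pocket and held squarely. Now I back off the rest, lift it, turn it flat and carry it over the star.

```bash
python3 - <<'E'
from bench import arm
from h import *
M=phR(-8.7).as_matrix();p=np.array(arm.get_eef_pos())
arm.move_straight(p+.035*M[:,2],vel=.08)
q=p+.035*M[:,2];print("gap",arm.get_finger_gap(),arm.get_wrist_force().round(1))
arm.move_straight([q[0]-.04,q[1],.36],vel=.15)
a=arm.get_joints();b=arm.solve_ik([.558,.259,.36],[180,0,181]);print(a.round(0),b.round(0))
for s in(.25,.5,.75,1):
    arm.move_joints(a+(b-a)*s);print(np.round(arm.get_eef_pos(),3),np.round(arm.get_finger_gap(),4))
arm.move_straight([.558,.259,.2005],vel=.08);arm.dwell(.4)
print(arm.get_clock(),arm.get_wrist_force().round(1),arm.get_eef_pos(),arm.get_ee_rot())
d={"w":wrist(arm),"top":arm.get_image("top"),"side":arm.get_image("side")};pickle.dump(d,open("c6.pkl","wb"))
im=np.vstack([np.hstack([cv2.resize(d["top"]["image"][130:280,120:320],(400,300)),cv2.resize(d["side"]["image"][130:380,130:460],(400,300))]),np.hstack([cv2.resize(d["w"]["image"],(400,300)),np.zeros((300,400,3),np.uint8)])])
cv2.imwrite("pics/fin.png",im[:,:,::-1])
E
```

```text
gap 0.06419057764198127 [-0.2 -0.4 -0.8]
[-51.   2. 112.  55.  39.  11.] [ 18.  17.  74.   0.  89. -73.]
[ 0.634 -0.111  0.352] 0.0645
[0.633 0.046 0.341] 0.0644
[0.6   0.165 0.34 ] 0.0645
[0.558 0.259 0.36 ] 0.0646
24.3583 [-0.5  0.3 -2.2] [0.55798973 0.25899849 0.20051852] [ 1.79999813e+02 -1.00934894e-03 -1.79001120e+02]
```

View pics/fin.png

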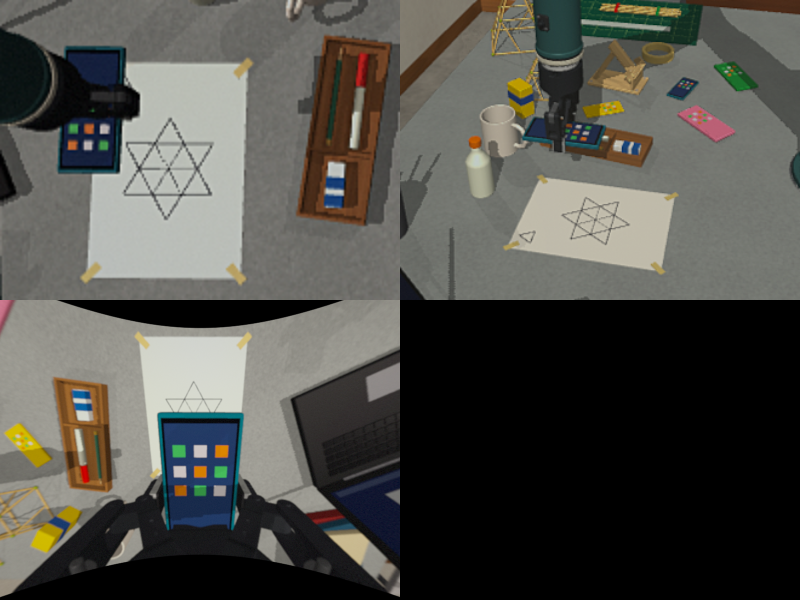

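```bash
python3 - <<'E'
from h import *
d=pickle.load(open("c6.pkl","rb"));w,T,S=d["w"],d["top"],d["side"]
R=Ro.from_euler("z",181,degrees=True).as_matrix()
def tealrect(c,box,z,n):
    x0,y0,x1,y1=box;k=cv2.inRange(hsv(c),(84,110,30),(125,255,255));q=k*0;q[y0:y1,x0:x1]=k[y0:y1,x0:x1]
    cs=max(cv2.findContours(q,0,cv2.CHAIN_APPROX_NONE)[0],key=cv2.contourArea)[:,0]
    L=(onz(c,cs,z)-[.558,.259,0])@R*1000
    print(n,"x",L[:,0].min().round(1),L[:,0].max().round(1),"y",L[:,1].min().round(1),L[:,1].max().round(1))
    x=L[:,0]
    for lo,hi in((25,35),(35,45),(45,55),(55,62)):
        s=L[(x>lo)&(x<hi)]
        if len(s):print("  ",lo,s[:,1].min().round(1),s[:,1].max().round(1))
tealrect(T,(145,145,186,220),.230,"T");tealrect(w,(300,215,500,420),.230,"w")
def cen(c,x0,y0,x1,y1):
    k=cv2.inRange(hsv(c),(8,150,60),(18,255,255));z=k*0;z[y0:y1,x0:x1]=k[y0:y1,x0:x1]
    n,_,s,ce=cv2.connectedComponentsWithStats(z);i=[j for j in range(1,n) if s[j,4]>=3];return ce[i][np.argsort(ce[i][:,1])]
a=cen(w,330,290,470,400);t=cen(T,150,185,180,210);s=cen(S,230,225,310,260)
print(a.round(1).tolist(),t.round(1).tolist(),s.round(1).tolist())
if len(t)==3:
  for i in range(len(a)):
    for n,cc,q in(("T",T,t[::-1][i]),):
        P=tri(w,a[i],cc,q);print(n,P.round(4),((P-[.558,.259,.2255])@R*1000).round(1))
  # with T-only, icons onto z=.230
  print(((onz(T,t[::-1],.230)-[.558,.259,.2255])@R*1000).round(1).tolist(),((onz(w,a,.230)-[.558,.259,.2255])@R*1000).round(1).tolist())
H=hsv(T)
m=cv2.morphologyEx(cv2.inRange(H,(0,0,140),(179,45,255)),cv2.MORPH_OPEN,np.ones((5,5)))
E
```

```text
T x 10.9 61.2 y -28.2 26.7
   25 -26.8 26.0
   35 -28.2 26.5
   45 -27.8 26.7
   55 -27.2 25.1
w x -14.0 63.7 y -27.3 29.0
   25 -27.2 28.9
   35 -27.2 28.8
   45 -27.3 28.8
   55 -27.3 28.7
[[442.9, 302.5], [400.4, 343.4], [360.9, 380.8]] [[164.1, 193.9], [155.6, 202.0]] [[269.0, 234.2], [274.9, 239.4], [281.0, 245.2], [303.3, 247.5], [250.1, 250.7], [269.4, 253.6], [283.4, 254.6], [277.0, 257.0], [284.5, 258.5]]
```

```bash
python3 - <<'E'
from h import *
d=pickle.load(open("c6.pkl","rb"));w,T=d["w"],d["top"];R=Ro.from_euler("z",181,degrees=True).as_matrix()
for n,c,(x0,y0,x1,y1) in(("T",T,(145,145,186,220)),("w",w,(300,215,500,420))):
    k=cv2.inRange(hsv(c),(80,110,40),(100,255,255));q=k*0;q[y0:y1,x0:x1]=k[y0:y1,x0:x1]
    ys,xs=np.nonzero(q);cs=np.c_[xs,ys]
    for z in(.230,.221):
        L=(onz(c,cs,z)-[.558,.259,0])@R*1000;o=[n,z,"x",L[:,0].min().round(1),L[:,0].max().round(1)]
        for lo,hi in((30,40),(40,50),(50,60)):
            s=L[(L[:,0]>lo)&(L[:,0]<hi)];o+=[s[:,1].min().round(1),s[:,1].max().round(1)]
        print(*o)
def cen(c,lo,x0,y0,x1,y1):
    k=cv2.inRange(hsv(c),*lo);z=k*0;z[y0:y1,x0:x1]=k[y0:y1,x0:x1]
    n,_,s,ce=cv2.connectedComponentsWithStats(z);i=[j for j in range(1,n) if s[j,4]>=3];return ce[i],s[i,4]
print(cen(T,((5,90,60),(22,255,255)),148,180,182,215))
w_=(onz(w,[[442.9,302.5],[400.4,343.4],[360.9,380.8]],.230)-[.558,.259,0])@R*1000;print(w_.round(1).tolist())
t_=(onz(T,[[164.1,193.9],[155.6,202.0]],.230)-[.558,.259,0])@R*1000;print(t_.round(1).tolist())
E
```

```text
T 0.23 x -68.8 69.8 -30.9 30.6 -32.3 31.0 -32.0 31.6
T 0.221 x -70.9 69.2 -35.0 27.0 -36.6 27.6 -36.1 28.0
w 0.23 x -14.0 70.9 -30.8 32.1 -30.8 32.1 -30.9 32.1
w 0.221 x -21.3 70.4 -33.3 34.6 -33.4 34.6 -33.4 34.6
(array([[164.        , 194.        ],
       [155.91666667, 202.08333333]]), array([25, 24], dtype=int32))
[[41.1, -16.0, 230.0], [23.4, 0.8, 230.0], [5.8, 17.8, 230.0]]
[[21.8, -0.6, 230.0], [39.5, -18.2, 230.0]]
```

```bash
python3 - <<'E'
from bench import arm
import numpy as np
arm.dwell(.5);print(np.abs(arm.get_qvel()).max(),arm.get_finger_gap(),arm.get_eef_pos(),arm.get_clock());arm.job_done()
E
```

```text
0.06990021401594203 0.06446939478082875 [0.55799342 0.25902487 0.20049095] 25.0083
the job is handed in; nothing more can be done
```

I put the eraser away first, then drew the phone out of its stand, and handed the job in at 25.0 s with the arm still holding the phone flat over the star.

- **Eraser:** it lies flat in the empty short bay of the pen tray, clear of the walls. I checked this in a close wrist view after release, and it is also in the bay in the final top and side views.
- **Phone:** it was gripped at 70 N on its long edges, drawn 70 mm up the slope, backed off the rest and turned screen up, with its top end towards the robot. The grip showed no slip, with the gap steady at about 64.4 mm.
- **Lens position:** the final wrist and top views put the phone centre within about 1 mm of its target. That places the lens about 1–2 mm from the star's middle.
- **Orientation:** the long sides are within about 1° of the sheet's, and the phone is level. The joints were still (under 0.1 deg/s).
- **Height:** the lens is about 22 cm above the paper. The phone's apparent width read about 63 mm instead of 66 mm in both views. I put this down to rounded case edges, but the height could be about 5 mm lower than planned.

Nothing else appears moved in the final images. I checked that by eye, not by measurement.

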